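# Back off the ratchet stop on the spice rack

## Task

Make room on the rack beside the canisters for the salt pot: with the fingertips press the red ratchet release on the grey sliding stop and, keeping it down, push the stop back along its bar, away from the canisters, until it is fully home against its end block. Then take the hand away so that the release comes up again. Only press and push: leave the canisters, cup, funnel, jar and pot standing where they are.

Things in the scene. Friction and masses are not known exactly. Their poses are not given: they have to be found in the camera images.
- rack: Low metal rack fixed to the counter, 400 mm long (its y), about 190 mm deep (its x), deck 48 mm up. Origin on the counter under its middle. A toothed aluminium ratchet bar runs along its +x edge, 85 mm from the origin, parallel to y. The canisters stand at its -y end; 'back' for the stop is +y.
- stop (a joint): Grey sliding stop on the bar, with a steel plate (top 117 mm up) facing the canisters. In m along the rack's +y: 0 = nearest the canisters, 0.130 = fully back on its end block (hard stop). With the release up it clicks towards the canisters but is blocked going back (up to 12 mm play). With the release down it slides at about 2.5 N friction and stays where left.
- release (a joint): Red release pad on the stop. In m downwards: 0 = up, 0.009 = fully down. Sprung: 2 N to start, 5 N fully down; comes up by itself when let go. Frees the stop beyond 0.0045; press it at least 0.006 and keep it down while pushing. At the start it may rest up to 0.0045 down (pawl on a tooth tip). With the stop fully back it rises all the way.
- release_top (a point): Centre of the top face of the red pad (42 mm along the rack's x, 40 mm along its y); moves down with the pad and along with the stop. 98 mm above the counter when the pad is up. Open above and around, except at +y, where the grey wall stands. Axes parallel to the rack's.
- push_face (a point): Centre of the face of the grey upright wall at the +y edge of the red pad (wall 52 mm along the rack's x, 12 mm thick, top 136 mm above the counter). The face looks to the rack's -y, 22 mm from the pad's centre; pushed along +y, it moves the stop back. Axes parallel to the rack's.
- canister1_mid (a point): Small steel canister with a domed lid, 56 mm across, 82 mm high, standing loose on the rack's deck; the point is at its centre, 38 mm above the deck. Leave alone.
- canister2_mid (a point): Small steel canister with a domed lid, 56 mm across, 82 mm high, standing loose on the rack's deck; the point is at its centre, 38 mm above the deck. Leave alone.
- canister3_mid (a point): Small steel canister with a domed lid, 56 mm across, 82 mm high, standing loose on the rack's deck; the point is at its centre, 38 mm above the deck. Leave alone.
- canister4_mid (a point): Small steel canister with a domed lid, 56 mm across, 82 mm high, standing loose on the rack's deck; the point is at its centre, 38 mm above the deck. Leave alone.
- cup_mid (a point): Aluminium measuring cup with a loop handle, 70 mm across, 60 mm high, standing loose on the rack's deck behind the stop, out of its way; the point is at its centre. Leave alone.
- salt_pot_mid (a point): White ceramic salt pot with a blue lid, 88 mm across, 98 mm high, loose on the counter; the point is 45 mm above the counter. Leave alone.
- funnel_mid (a point): Yellow plastic funnel standing mouth down on the counter, 96 mm across, 100 mm high; the point is 50 mm up. Leave alone.
- spice_jar_mid (a point): Amber glass spice jar, 52 mm across, 90 mm high, loose on the counter; the point is 45 mm up. Leave alone.
Not all that is in view belongs to the job. What is meant by the part that bears funnel_mid is not green, and is the smaller of those in its own colour.

How it is judged:
By the outcome, as a careful person would: the job done as asked, in the order asked, and still so for the second after the job is handed in, with the robot touching nothing.
It also fails if it takes over 40 s, if anything falls off the work surface, if the arm or the gripper's body presses on something with over 40 N, if the wrist force passes 120 N, or if a joint passes its speed limit or range.

## Robot

A 6-joint arm with a two-finger parallel gripper is mounted at the origin on the work surface. World frame = base frame: x ahead of the robot, y to its left, z up, the work surface at z = 0. Lengths are in mm, angles in rad, forces in N, time in s.
With the tool pointing down it reaches from about 350 to 875 mm from the base axis. Payload 4.2 kg.
Tool frame: the origin (TCP) lies midway between the tips of the shut fingers; the grasp point (between the pads) lies 19 mm behind it; z points along the fingers, y is the line along which they close (so a half turn about z gives the same grasp; the last joint's range is limited). The gripper opens to 85 mm and grips with 20 to 120 N. Pads are 22 mm wide; open, the fingers measure 114 mm over their backs; the gripper's body (76 mm by 85 mm) begins 54 mm behind the grasp point. The pads swing forward as they close: fully open they stand 13 mm farther back than shut.
Start: joints at [-0.925, 0.385, 0.008, 0, -1.194, -0.259], TCP at [235.78, -578.798, 231.312] pointing down, gripper open.
Joint ranges: [-3.14, 3.14], [-1.21, 2.06], [-1.07, 1.41], [-3.16, 2.05], [-2.99, -0.16], [-3.1, 3.1]. Speed limits (rad/s): [2.79, 2.79, 3.14, 3.14, 3.14, 3.14].

## Interface

Orientations are given as a unit quaternion [x, y, z, w].
In Python, from bench import arm gives the robot as it stands. The module is installed in compiled form; this text tells all that it offers.
- The arm moves only by the shell command python3 -m handwheel 'ROWS' [OPENING]. ROWS is JSON, a list of rows, each an object of numbers: "x", "y", "z": the shift along the world's x, y, z each as a share of 20 cm, from -1 to 1; "ax", "ay", "az": the turn, a rotation vector about the world's x, y, z each as a share of 90 degrees, from -1 to 1. In form: [{"x": .., "y": .., "z": .., "ax": .., "ay": .., "az": ..}, ...]. A call has exactly 8 rows; each row shifts and turns the commanded pose from where the row before left it; what a row does not reach is not made up. A row lasts 1/10 s, in which the tool goes at most 50 mm and 8.59 degrees, less where a joint would pass 70% of its speed; a pose out of reach is approached as far as the arm can. A call with a number of a shift or a turn outside -1 to 1 is refused whole. A call with a gripper value outside its range is refused whole. OPENING is the opening, from -1 (shut) to 1 (fully open), set as the call begins (- or left out, the last holds). The fingers move at their own pace and stop on an object; the grip force is fixed at half the most. Time passes only in rows, so rows that do not move let the fingers close, or fill a call up. It gives the time, the measured TCP pose, the force, the opening and the grip force at its end, in the units of the state.
- arm.read_state(): the state, without advancing time (a new reading comes with each control period).
- arm.get_image(name): name is "scene" or "side" or "wrist"; returns the picture (384x512x3 uint8, red, green, blue); there is no depth.
- arm.camera_params(name): a dict with "K" (3x3 intrinsics, pixels), "position" and "orientation" of the camera in the world. Camera axes: x right, y down, z forward; pixel columns grow to the right and rows downward; lengths in mm; the calibration is good to about 2 mm. A picture is of the moment at which its call begins: read the wrist's pose just before it. camera_params takes no time and is no camera call; for the wrist camera it gives the pose at the moment of the call.
- arm.job_done(): hands the job in; it is judged then, once.
The state is a dict: "clock": time; "joints": joint angles; "joint_vel": joint speeds; "joint_efforts": joint torques, N m; "position": TCP position; "ee_rot": TCP orientation; "contact_force": force on the tool from outside, world axes, zero at the start; "wrist_torque": the same for the moment, N m; "gripper_width": finger opening in mm; "grasp_force": force on a finger pad.
Only numpy, scipy, OpenCV 4.12 (cv2) and the standard library are available. Lean on these libraries where they do the work, as an engineer would, in place of code of your own. Each camera call takes 0.05 s, during which the arm holds its last target. There are 200 camera calls.

## Working session

There is one attempt and no reset: what is moved stays moved. The work goes in short steps, Python scripts to look and compute and a shell command to move; the robot and the scene stay as the last step left them, time stands still between calls to the robot, and variables do not carry over. Pictures are saved under pics/ and viewed, at most 10 in all, crops included, and the job is handed in when it is done.

```bash
mkdir -p pics; cat > h.py <<'E'
import numpy as np, cv2
from bench import arm
from scipy.spatial.transform import Rotation as R
def save(n,f):
    im=arm.get_image(n); cv2.imwrite('pics/'+f+'.png',im[:,:,::-1]); return im
def cam(n):
    p=arm.camera_params(n); return np.array(p['K']),np.array(p['position']),R.from_quat(p['orientation'])
def ray(n,uv,z,c=None):
    K,p,r=c or cam(n); d=r.apply(np.linalg.inv(K)@[uv[0],uv[1],1]); return p+d*(z-p[2])/d[2]
def proj(n,P,c=None):
    K,p,r=c or cam(n); q=K@r.inv().apply(np.array(P)-p); return q[:2]/q[2]
E
python3 - <<'E'
from h import *
a=save('scene','s0'); b=save('side','d0')
cv2.imwrite('pics/both.png',cv2.resize(np.hstack([a,b])[:,:,::-1],(800,300)))
for n in('scene','side'):
    K,p,r=cam(n);print(n,K[0,0],p,r.as_matrix()[:,2])
print(arm.read_state())
E
```

```text
scene 439.21306729241434 [1631.80126886 -474.63185958  951.75771197] [-0.72294376  0.32452841 -0.6099456 ]
side 497.25682554458103 [-348.56522188  979.91933789  896.58081175] [ 0.58938571 -0.62556886 -0.51116347]
{'clock': 0.1, 'joints': array([-9.25405144e-01,  3.85503789e-01,  6.78542124e-03, -4.29723586e-04,
       -1.19402814e+00, -2.58606026e-01]), 'joint_vel': array([ 0.00172152, -0.00232101,  0.00345833,  0.00148336, -0.00187462,
        0.00102405]), 'joint_efforts': array([-6.75701122e-04, -3.93318629e+01,  1.88929403e+01,  4.19789359e+00,
       -2.58636719e-03, -6.60627073e-07]), 'position': array([ 235.58195132, -578.34204456,  230.32617726]), 'ee_rot': array([-1.92111463e-01,  9.81372608e-01,  9.64397631e-04, -2.46227746e-04]), 'contact_force': array([-0.29190978,  0.0905781 , -0.06546722]), 'wrist_torque': array([-0.01483818,  0.00372902,  0.04352122]), 'grasp_force': 0.0, 'gripper_width': 85.56131963773602}
```

View pics/s0.png

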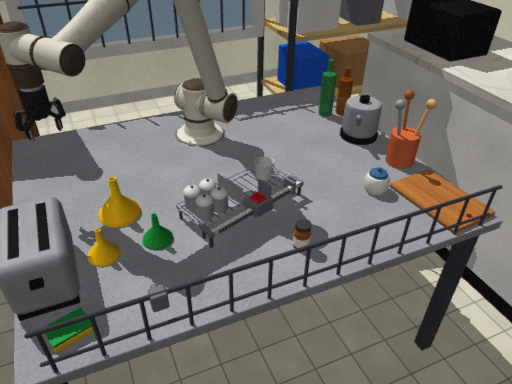

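View pics/d0.png

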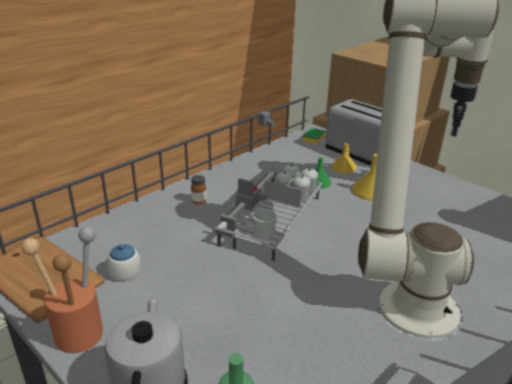

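The scene view shows the rack around (240,203), with canisters at its left end (190–220,190–210) and the red pad at (258,198). The cup is at (263,168), the jar at (302,235) and the pot at (376,181). There are three funnels: yellow large (118,205), yellow small (103,247) and green (157,232). The one meant is the small yellow one at (103,247), and it is only to be avoided. Next I enlarge the rack.

```bash
python3 - <<'E'
from h import *
a=cv2.imread('pics/s0.png')
c=cv2.resize(a[145:250,170:310],None,fx=5.6,fy=5.6,interpolation=cv2.INTER_CUBIC); cv2.imwrite('pics/c0.png',c)
h=cv2.cvtColor(a,cv2.COLOR_BGR2HSV)
m=((h[...,0]<8)|(h[...,0]>172))&(h[...,1]>150)&(h[...,2]>80)
m[:185]=0;m[215:]=0;m[:,:240]=0;m[:,280:]=0
v,u=np.nonzero(m);print(len(u),u.mean(),v.mean(),u.min(),u.max(),v.min(),v.max(),ray('scene',(u.mean(),v.mean()),96))
for n,uv,z in (('pot',(376,187),45),('jar',(302,236),45),('f',(103,250),50),('can',(190,190),130)):print(n,ray('scene',uv,z))
E
```

```text
99 257.4040404040404 197.23232323232324 249 265 192 202 [627.40786973  -7.52131188  96.        ]
pot [676.27040114 426.29215802  45.        ]
jar [795.9091291   66.01481329  45.        ]
f [ 626.52543439 -495.83392587   50.        ]
can [ 551.51395855 -204.52930236  130.        ]
```

View pics/c0.png

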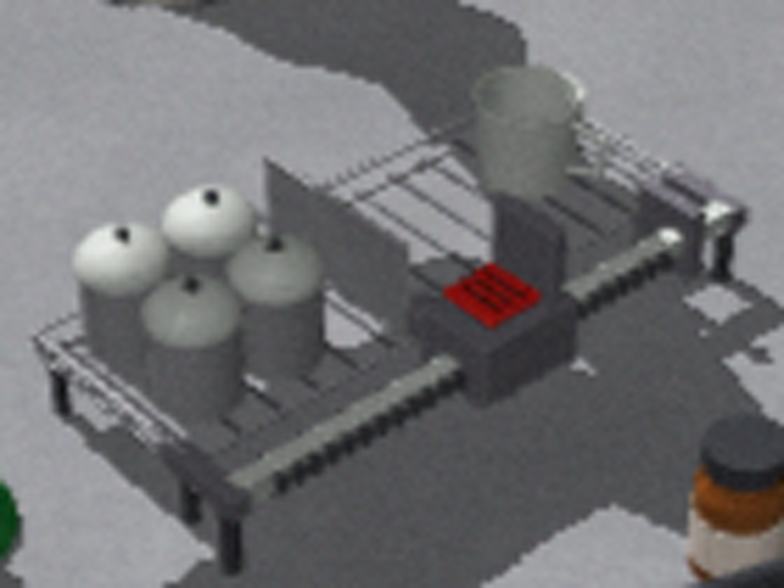

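The crop shows four canisters, the steel plate, the red pad with the grey wall on its right (+y) side, and the bar running from (250,480) to the end block near (670,240) in the crop. Next I get the yaw from the bar and work out the move to above the pad.

```bash
cat > go.py <<'E'
from h import *
import sys
# target TCP x y z, desired tool-y direction yaw
def plan(t,yaw=None):
    s=arm.read_state(); d=(np.array(t)-s['position'])/200
    r=R.from_quat(s['ee_rot']); ty=r.as_matrix()[:,1]
    print('shift shares',d.round(3),'pos',s['position'].round(1),'tool y yaw',np.degrees(np.arctan2(ty[1],ty[0])).round(2),'z',r.as_matrix()[:,2].round(3),'F',s['contact_force'].round(1),'J',s['joints'].round(2))
    if yaw is not None:
        e=(yaw-np.degrees(np.arctan2(ty[1],ty[0]))+90)%180-90; print('az shares',e/90)
E
python3 - <<'E'
from go import *
s=lambda u,v:(170+u/5.6-.5+.09,145+v/5.6-.41)
for z in(50,60):
    p=ray('scene',s(235,483),z);q=ray('scene',s(672,236),z);d=q-p
    print(p,q,np.linalg.norm(d),np.degrees(np.arctan2(-d[0],d[1])))
# pad corners left/right/near/far
C=[ray('scene',s(*c),97) for c in((443,292),(493,327),(541,295),(492,263))]
print(np.round(C,1),np.mean(C,0)); e=(C[2]-C[1]+C[3]-C[0])/2; print(np.linalg.norm(e),np.degrees(np.arctan2(-e[0],e[1])))
plan((625,-12,215),0)
E
```

```text
[ 671.6735823  -179.96529732   50.        ] [562.72135914 144.85838001  50.        ] 342.60911881152816 18.542461498998822
[ 682.32087341 -183.23298839   60.        ] [574.57687083 137.98857196  60.        ] 338.80977100154684 18.542461498998847
[[615.4 -32.5  97. ]
 [655.7 -19.5  97. ]
 [639.7  17.6  97. ]
 [601.2   4.4  97. ]] [627.99414492  -7.50636055  97.        ]
39.988795434289315 22.147986422014167
shift shares [ 1.947  2.832 -0.077] pos [ 235.6 -578.3  230.3] tool y yaw 112.15 z [-0.001  0.002 -1.   ] F [-0.3  0.1 -0.1] J [-0.93  0.39  0.01 -0.   -1.19 -0.26]
az shares 0.7538658923670034
```

```bash
R1='x'; python3 -m handwheel '[{"x":0.12,"y":0.175,"z":0.02,"az":0.061},{"x":0.12,"y":0.175,"z":0.02,"az":0.061},{"x":0.12,"y":0.175,"z":0.02,"az":0.061},{"x":0.12,"y":0.175,"z":0.02,"az":0.061},{"x":0.12,"y":0.175,"z":0.02,"az":0.061},{"x":0.12,"y":0.175,"z":0.02,"az":0.061},{"x":0.12,"y":0.175,"z":0.02,"az":0.061},{"x":0.12,"y":0.175,"z":0.02,"az":0.061}]' -1
python3 -m handwheel '[{"x":0.12,"y":0.175,"z":0,"az":0.061},{"x":0.12,"y":0.175,"z":0,"az":0.061},{"x":0.12,"y":0.175,"z":0,"az":0.061},{"x":0.12,"y":0.175,"z":0,"az":0.061},{"x":0.12,"y":0.175,"z":0,"az":0.061},{"x":0.12,"y":0.175,"z":0,"az":0.061},{"x":0.12,"y":0.175,"z":0,"az":0.061},{"x":0,"y":0,"z":0,"az":0}]'
python3 - <<'E'
from go import *
plan((625,-12,215),20)
c=cam('wrist'); a=save('wrist','w1')
h=cv2.cvtColor(a,cv2.COLOR_RGB2HSV)
m=((h[...,0]<8)|(h[...,0]>172))&(h[...,1]>150)&(h[...,2]>60)
v,u=np.nonzero(m);print(len(u),u.mean(),v.mean(),u.min(),u.max(),v.min(),v.max(),ray(0,(u.mean(),v.mean()),97,c))
P=cv2.minAreaRect(np.c_[u,v].astype(np.float32));B=np.array([ray(0,b,97,c) for b in cv2.boxPoints(P)]);print(P,B.round(1))
d=np.diff(B,axis=0);print(np.linalg.norm(d,axis=1),np.degrees(np.arctan2(d[:,1],d[:,0])))
E
```

```text
shift shares [ 1.947  2.832 -0.077] pos [ 235.6 -578.3  230.3] tool y yaw 112.15 z [-0.001  0.002 -1.   ] F [-0.3  0.1 -0.1] J [-0.93  0.39  0.01 -0.   -1.19 -0.26]
az shares 0.9760881145892256
13 45.53846153846154 15.538461538461538 11 78 0 34 [ 160.19577438 -804.1468985    97.        ]
((44.67131042480469, 15.71839714050293), (64.49102020263672, 32.886783599853516), 5.492323875427246) [[ 182.1 -830.7   97. ]
 [ 155.8 -831.2   97. ]
 [ 139.7 -779.6   97. ]
 [ 165.6 -777.4   97. ]]
[26.32958951 54.03161005 26.06589435] [-178.98376472  107.37970188    4.75926918]invalid input at $[0]: expected keys x, y, z, ax, ay, az
invalid input at $[0]: expected keys x, y, z, ax, ay, az
```

View pics/w1.png

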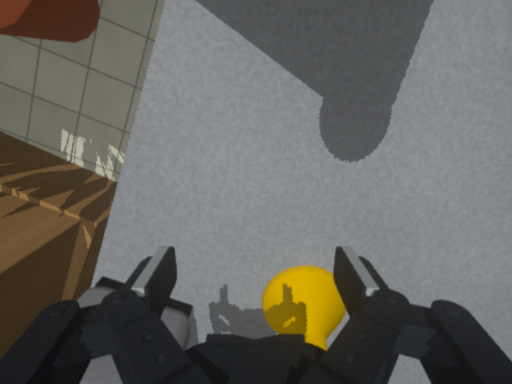

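All keys are needed, so nothing moved. This view shows only the open fingers and the big yellow funnel at (305,300). I'll raise first, then go over.

```bash
python3 -m handwheel '[{"x":0,"y":0,"z":0.2,"ax":0,"ay":0,"az":0.061},{"x":0.12,"y":0.175,"z":0.1,"ax":0,"ay":0,"az":0.061},{"x":0.12,"y":0.175,"z":0,"ax":0,"ay":0,"az":0.061},{"x":0.12,"y":0.175,"z":0,"ax":0,"ay":0,"az":0.061},{"x":0.12,"y":0.175,"z":0,"ax":0,"ay":0,"az":0.061},{"x":0.12,"y":0.175,"z":0,"ax":0,"ay":0,"az":0.061},{"x":0.12,"y":0.175,"z":0,"ax":0,"ay":0,"az":0.061},{"x":0.12,"y":0.175,"z":0,"ax":0,"ay":0,"az":0.061}]' -1
python3 -m handwheel '[{"x":0.12,"y":0.175,"z":0,"ax":0,"ay":0,"az":0.061},{"x":0.12,"y":0.175,"z":0,"ax":0,"ay":0,"az":0.061},{"x":0.12,"y":0.175,"z":0,"ax":0,"ay":0,"az":0.061},{"x":0.12,"y":0.175,"z":0,"ax":0,"ay":0,"az":0.061},{"x":0.12,"y":0.175,"z":0,"ax":0,"ay":0,"az":0.061},{"x":0.12,"y":0.175,"z":-0.1,"ax":0,"ay":0,"az":0.061},{"x":0.12,"y":0.175,"z":-0.1,"ax":0,"ay":0,"az":0.061},{"x":0,"y":0,"z":0,"ax":0,"ay":0,"az":0.061}]'
cat > look.py <<'E'
from go import *
def look(f):
    c=cam('wrist'); a=save('wrist',f)
    h=cv2.cvtColor(a,cv2.COLOR_RGB2HSV)
    m=(((h[...,0]<8)|(h[...,0]>172))&(h[...,1]>150)&(h[...,2]>60)).astype(np.uint8)
    n,l,st,ce=cv2.connectedComponentsWithStats(m)
    for i in range(1,n):
        if st[i,4]<100: continue
        v,u=np.nonzero(l==i);P=cv2.minAreaRect(np.c_[u,v].astype(np.float32));B=np.array([ray(0,b,97,c) for b in cv2.boxPoints(P)])
        d=np.diff(B,axis=0);print(st[i],ce[i],B.mean(0),np.linalg.norm(d,axis=1),np.degrees(np.arctan2(d[:,1],d[:,0])))
E
python3 - <<'E'
from look import *
plan((625,-12,215),20)
look('w2')
E
```

```text
clock: 0.95
position: [404.3, -332.1, 291.2]
ee_rot: [-0.547, 0.837, 0.0, 0.0]
contact_force: [0.9, -0.9, 0.1]
gripper_width: 0.1
grasp_force: 0.0
clock: 1.75
position: [572.3, -85.0, 247.0]
ee_rot: [0.821, -0.57, -0.003, 0.002]
contact_force: [-1.6, -0.2, -0.1]
gripper_width: 0.0
grasp_force: 0.0
shift shares [ 0.264  0.365 -0.16 ] pos [572.3 -85.  247. ] tool y yaw -159.53 z [-0.006  0.001 -1.   ] F [-1.6 -0.2 -0.1] J [ 0.13  0.3  -0.08 -0.   -1.2   0.23]
az shares -0.005220101365184999
[ 174  211   37   32 1078] [191.8877551  226.61038961] [619.51776914  -6.6745574   97.        ] [41.19046284 39.76197172 42.82990267] [-159.69300957  107.48421463   20.26510111]
```

View pics/w2.png

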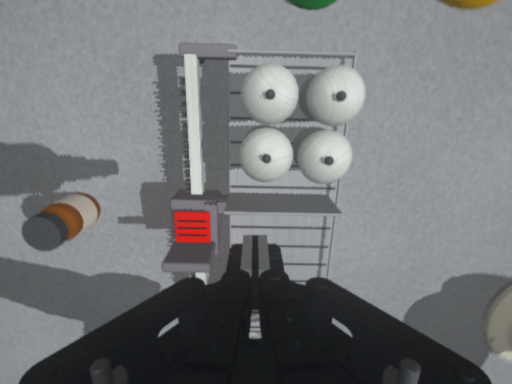

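The wrist view shows the pad at (192,227) with the grey wall just below it, canister lids at (270,95), (335,95), (266,154) and (325,157), and the shut fingertips at (255,240). I re-measure now the arm has settled.

```bash
python3 - <<'E'
from look import *
look('w3'); look('w4'); c=cam('wrist')
p=ray(0,(193.5,60),66,c);q=ray(0,(199,190),66,c);d=q-p;print(p,q,np.degrees(np.arctan2(-d[0],d[1])))
print(proj('scene',(619.5,-6.7,97)),proj('scene',arm.read_state()['position']),proj(0,arm.read_state()['position'],c))
a=cv2.cvtColor(save('side','d1'),cv2.COLOR_RGB2HSV)
m=((a[...,0]<8)|(a[...,0]>172))&(a[...,1]>130)&(a[...,2]>50);m[:170]=0;m[205:]=0;m[:,:230]=0;m[:,280:]=0
v,u=np.nonzero(m);print('side',len(u),u.mean(),v.mean(),proj('side',(619.5,-6.7,97)),proj('side',(627.5,-7.5,97)))
plan((622,0,150),20)
E
```

```text
[ 173  211   37   32 1039] [191.21847931 226.8479307 ] [620.45167222  -7.10329275  97.        ] [41.42629588 39.95031785 43.06816517] [-159.57970488  107.51654823   20.38747495]
[ 174  212   36   32 1029] [191.9271137  227.87463557] [620.52254848  -6.9068604   97.        ] [40.5349629  40.21493589 42.13927145] [-159.98649063  107.07612654   19.99513344]
[ 675.70781027 -183.85949735   66.        ] [628.77650807 -44.18737254  66.        ] 18.572889715116418
[256.62948076 195.53198585] [226.07725996 152.46477631] [253.24442185 247.19212589]
side 8 254.5 188.0 [249.52898497 186.43981833] [247.94606402 185.45320568]
shift shares [ 0.251  0.445 -0.507] pos [571.7 -89.  251.4] tool y yaw -160.12 z [ 0. -0. -1.] F [ 0.2 -0.6  0.9] J [ 0.13  0.29 -0.08  0.   -1.2   0.22]
az shares 0.0012835609184346846
```

```bash
python3 -m handwheel '[{"x":0.062,"y":0.106,"z":-0.08,"ax":0,"ay":0,"az":0},{"x":0.062,"y":0.106,"z":-0.08,"ax":0,"ay":0,"az":0},{"x":0.062,"y":0.106,"z":-0.08,"ax":0,"ay":0,"az":0},{"x":0.062,"y":0.106,"z":-0.08,"ax":0,"ay":0,"az":0},{"x":0,"y":0,"z":-0.08,"ax":0,"ay":0,"az":-0.005},{"x":0,"y":0,"z":-0.08,"ax":0,"ay":0,"az":-0.005},{"x":0,"y":0,"z":-0.08,"ax":0,"ay":0,"az":0},{"x":0,"y":0,"z":0,"ax":0,"ay":0,"az":0}]'
python3 - <<'E'
from look import *
plan((621,-4,90),19)
a=save('scene','s2');b=save('wrist','w5');p=arm.read_state()['position'];print(proj('scene',p),proj('wrist',p))
A=cv2.resize(a[150:230,215:295],(400,400),interpolation=2);B=cv2.resize(b[160:320,150:310],(400,400),interpolation=2)
cv2.imwrite('pics/c2.png',np.hstack([A,B])[:,:,::-1])
E
```

```text
clock: 2.75
position: [619.8, -5.2, 137.6]
ee_rot: [0.814, -0.581, -0.002, 0.001]
contact_force: [-0.8, -0.4, -0.3]
gripper_width: -0.0
grasp_force: 0.0
shift shares [ 0.006  0.006 -0.238] pos [619.8  -5.2 137.6] tool y yaw -161.08 z [-0.004 -0.    -1.   ] F [-0.8 -0.4 -0.3] J [ 0.25  0.46 -0.13 -0.   -0.99  0.08]
az shares 0.0009388515212865261
[257.65891226 184.84466948] [253.24247173 247.20259013]
```

View pics/c2.png

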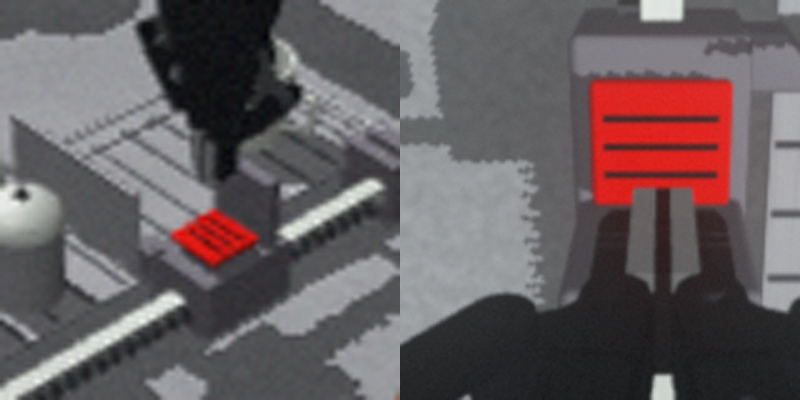

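The scene crop (left) shows the fingers above the pad. The wrist crop (right) shows the fingers laterally centred on it: tips at 663, pad spanning 591–732. I check the distance along y from the pad's -y edge and then press.

```bash
python3 - <<'E'
from look import *
p=arm.read_state()['position'];u=np.array([-.326,.946])
for z in(94,98):
    e=ray('wrist',(150+(662-400)/2.5,160+80/2.5),z)
    print(e,'TCP beyond -y edge:',(p[:2]-e[:2])@u,'lateral',(p[:2]-e[:2])@np.array([.946,.326]))
    q=ray('scene',(215+216/5,150+237/5),z);print('scene pad centre',q,(p[:2]-q[:2])@u)
E
```

```text
[627.07437208 -23.30252504  94.        ] TCP beyond -y edge: 19.2290269066504 lateral 0.878015264389018
scene pad centre [626.85210346  -4.44867776  94.        ] 1.3208278015093362
[627.4826408  -24.50338958  98.        ] TCP beyond -y edge: 20.49814036511161 lateral 0.8832748918884462
scene pad centre [631.53850453  -6.64129311  98.        ] 4.922808673960944
```

```bash
python3 -m handwheel '[{"x":0,"y":0,"z":-0.05,"ax":0,"ay":0,"az":0},{"x":0,"y":0,"z":-0.05,"ax":0,"ay":0,"az":0},{"x":0,"y":0,"z":-0.05,"ax":0,"ay":0,"az":0},{"x":0,"y":0,"z":-0.05,"ax":0,"ay":0,"az":0},{"x":0,"y":0,"z":-0.02,"ax":0,"ay":0,"az":0},{"x":0,"y":0,"z":-0.015,"ax":0,"ay":0,"az":0},{"x":0,"y":0,"z":-0.01,"ax":0,"ay":0,"az":0},{"x":0,"y":0,"z":0,"ax":0,"ay":0,"az":0}]'
python3 -c "
from look import *
plan((621,-4,90),19)"
```

```text
clock: 3.65
position: [621.1, -4.1, 90.6]
ee_rot: [0.815, -0.58, -0.0, 0.0]
contact_force: [-1.9, 0.1, 4.3]
gripper_width: 0.0
grasp_force: 2.1
shift shares [-0.     0.    -0.003] pos [621.1  -4.1  90.6] tool y yaw -160.89 z [-0.001 -0.    -1.   ] F [-1.9  0.1  4.3] J [ 0.25  0.51 -0.18  0.   -0.89  0.08]
az shares -0.0012213140466681377
```

```bash
python3 -m handwheel '[{"x":0,"y":0,"z":-0.007,"ax":0,"ay":0,"az":0},{"x":-0.0098,"y":0.0284,"z":0,"ax":0,"ay":0,"az":0},{"x":-0.0098,"y":0.0284,"z":0,"ax":0,"ay":0,"az":0},{"x":-0.0098,"y":0.0284,"z":0,"ax":0,"ay":0,"az":0},{"x":-0.0098,"y":0.0284,"z":0,"ax":0,"ay":0,"az":0},{"x":-0.0098,"y":0.0284,"z":0,"ax":0,"ay":0,"az":0},{"x":0,"y":0,"z":0,"ax":0,"ay":0,"az":0},{"x":0,"y":0,"z":0,"ax":0,"ay":0,"az":0}]'
python3 - <<'E'
from look import *
plan((621,-4,90),19)
a=save('scene','s3');b=save('wrist','w6')
A=cv2.resize(a[150:230,215:295],(400,400),interpolation=2);B=cv2.resize(b[160:320,150:310],(400,400),interpolation=2)
cv2.imwrite('pics/c3.png',np.hstack([A,B])[:,:,::-1])
E
```

```text
clock: 4.45
position: [612.3, 25.8, 89.2]
ee_rot: [0.815, -0.58, 0.0, -0.001]
contact_force: [1.5, 3.8, 5.1]
gripper_width: -0.1
grasp_force: 2.3
shift shares [ 0.044 -0.149  0.004] pos [612.3  25.8  89.2] tool y yaw -160.86 z [ 0.002  0.002 -1.   ] F [1.5 3.8 5.1] J [ 0.31  0.49 -0.2  -0.   -0.87  0.03]
az shares -0.0015108582763496592
```

View pics/c3.png

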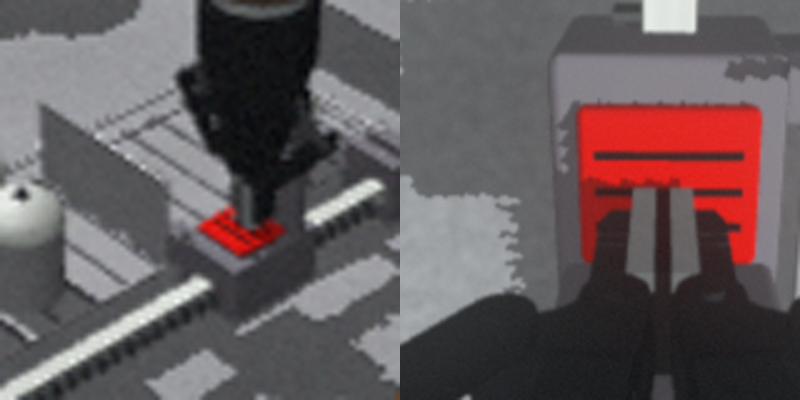

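The pad is down and the stop is travelling with the fingers: the pad centre moved from (216,237) to (241,231) in the crop. I continue the push.

```bash
python3 -m handwheel '[{"x":-0.0098,"y":0.0284,"z":0,"ax":0,"ay":0,"az":0},{"x":-0.0098,"y":0.0284,"z":0,"ax":0,"ay":0,"az":0},{"x":-0.0098,"y":0.0284,"z":0,"ax":0,"ay":0,"az":0},{"x":-0.0098,"y":0.0284,"z":0,"ax":0,"ay":0,"az":0},{"x":-0.0098,"y":0.0284,"z":0,"ax":0,"ay":0,"az":0},{"x":-0.0098,"y":0.0284,"z":0,"ax":0,"ay":0,"az":0},{"x":-0.0098,"y":0.0284,"z":0,"ax":0,"ay":0,"az":0},{"x":0,"y":0,"z":0,"ax":0,"ay":0,"az":0}]'
python3 - <<'E'
from look import *
plan((621,-4,90),19)
a=save('scene','s4');b=save('wrist','w7')
A=cv2.resize(a[150:230,225:305],(400,400),interpolation=2);B=cv2.resize(b[160:320,150:310],(400,400),interpolation=2)
cv2.imwrite('pics/c4.png',np.hstack([A,B])[:,:,::-1])
E
```

```text
clock: 5.35
position: [597.7, 65.3, 89.1]
ee_rot: [0.815, -0.58, -0.0, -0.0]
contact_force: [2.8, 2.9, 6.2]
gripper_width: -0.1
grasp_force: 3.1
shift shares [ 0.117 -0.347  0.005] pos [597.7  65.3  89.1] tool y yaw -160.84 z [ 0.     0.001 -1.   ] F [2.8 2.9 6.2] J [ 0.38  0.48 -0.23 -0.   -0.86 -0.04]
az shares -0.0017423979611319535
```

View pics/c4.png

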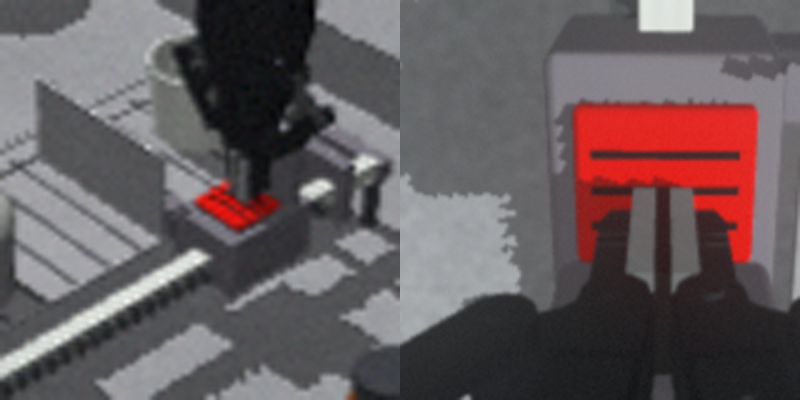

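Fingers and stop have moved on together, and a short gap to the end block remains at (320,190) in the crop. I'll go more gently and watch the force.

```bash
python3 -m handwheel '[{"x":-0.0065,"y":0.0189,"z":0,"ax":0,"ay":0,"az":0},{"x":-0.0065,"y":0.0189,"z":0,"ax":0,"ay":0,"az":0},{"x":-0.0065,"y":0.0189,"z":0,"ax":0,"ay":0,"az":0},{"x":-0.0065,"y":0.0189,"z":0,"ax":0,"ay":0,"az":0},{"x":0,"y":0,"z":0,"ax":0,"ay":0,"az":0},{"x":0,"y":0,"z":0,"ax":0,"ay":0,"az":0},{"x":0,"y":0,"z":0,"ax":0,"ay":0,"az":0},{"x":0,"y":0,"z":0,"ax":0,"ay":0,"az":0}]'
```

```text
clock: 6.25
position: [592.6, 79.9, 89.1]
ee_rot: [0.815, -0.58, -0.0, -0.0]
contact_force: [3.3, 1.0, 6.0]
gripper_width: 0.3
grasp_force: 2.7
```

```bash
python3 -m handwheel '[{"x":-0.0033,"y":0.0095,"z":0,"ax":0,"ay":0,"az":0},{"x":-0.0033,"y":0.0095,"z":0,"ax":0,"ay":0,"az":0},{"x":-0.0033,"y":0.0095,"z":0,"ax":0,"ay":0,"az":0},{"x":-0.0033,"y":0.0095,"z":0,"ax":0,"ay":0,"az":0},{"x":0,"y":0,"z":0,"ax":0,"ay":0,"az":0},{"x":0,"y":0,"z":0,"ax":0,"ay":0,"az":0},{"x":0,"y":0,"z":0,"ax":0,"ay":0,"az":0},{"x":0,"y":0,"z":0,"ax":0,"ay":0,"az":0}]'
```

```text
clock: 7.05
position: [590.1, 87.2, 89.1]
ee_rot: [0.815, -0.58, 0.0, -0.0]
contact_force: [2.7, 0.3, 6.0]
gripper_width: 0.1
grasp_force: 2.6
```

```bash
python3 -m handwheel '[{"x":-0.0033,"y":0.0095,"z":0,"ax":0,"ay":0,"az":0},{"x":-0.0033,"y":0.0095,"z":0,"ax":0,"ay":0,"az":0},{"x":-0.0033,"y":0.0095,"z":0,"ax":0,"ay":0,"az":0},{"x":-0.0033,"y":0.0095,"z":0,"ax":0,"ay":0,"az":0},{"x":0,"y":0,"z":0,"ax":0,"ay":0,"az":0},{"x":0,"y":0,"z":0,"ax":0,"ay":0,"az":0},{"x":0,"y":0,"z":0,"ax":0,"ay":0,"az":0},{"x":0,"y":0,"z":0,"ax":0,"ay":0,"az":0}]'
python3 - <<'E'
from look import *
plan((621,-4,90),19)
a=save('scene','s5');b=save('wrist','w8')
A=cv2.resize(a[150:230,225:305],(400,400),interpolation=2);B=cv2.resize(b[160:320,150:310],(400,400),interpolation=2)
cv2.imwrite('pics/c5.png',np.hstack([A,B])[:,:,::-1])
E
```

```text
clock: 7.85
position: [587.5, 94.8, 89.1]
ee_rot: [0.815, -0.58, 0.0, -0.0]
contact_force: [4.4, 0.1, 5.7]
gripper_width: -0.0
grasp_force: 2.6
shift shares [ 0.168 -0.494  0.005] pos [587.5  94.8  89.1] tool y yaw -160.89 z [ 0.  0. -1.] F [4.4 0.1 5.7] J [ 0.43  0.47 -0.25 -0.   -0.85 -0.1 ]
az shares -0.0012406164014767758
```

View pics/c5.png

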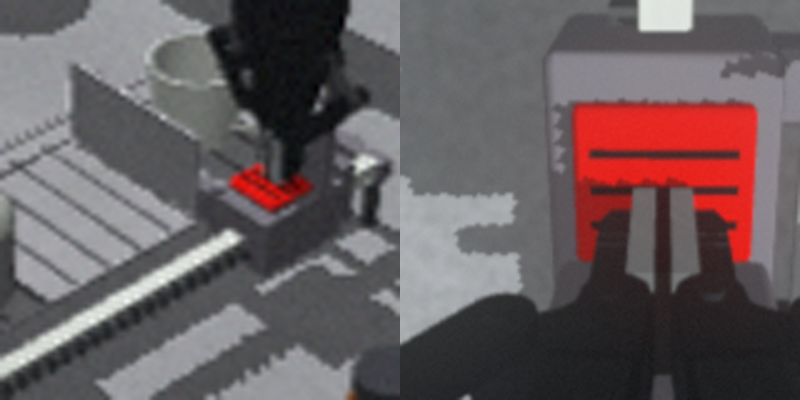

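The stop is nearly against its end block: the bar end beyond it is no longer visible and the plate is clear of the cup. I continue in small steps until it stalls.

```bash
python3 -m handwheel '[{"x":-0.0033,"y":0.0095,"z":0,"ax":0,"ay":0,"az":0},{"x":-0.0033,"y":0.0095,"z":0,"ax":0,"ay":0,"az":0},{"x":-0.0033,"y":0.0095,"z":0,"ax":0,"ay":0,"az":0},{"x":-0.0033,"y":0.0095,"z":0,"ax":0,"ay":0,"az":0},{"x":0,"y":0,"z":0,"ax":0,"ay":0,"az":0},{"x":0,"y":0,"z":0,"ax":0,"ay":0,"az":0},{"x":0,"y":0,"z":0,"ax":0,"ay":0,"az":0},{"x":0,"y":0,"z":0,"ax":0,"ay":0,"az":0}]'
```

```text
clock: 8.75
position: [584.8, 102.5, 89.1]
ee_rot: [0.815, -0.58, 0.0, -0.0]
contact_force: [4.0, 0.8, 4.7]
gripper_width: -0.0
grasp_force: 2.6
```

```bash
python3 -m handwheel '[{"x":-0.0033,"y":0.0095,"z":0,"ax":0,"ay":0,"az":0},{"x":-0.0033,"y":0.0095,"z":0,"ax":0,"ay":0,"az":0},{"x":-0.0033,"y":0.0095,"z":0,"ax":0,"ay":0,"az":0},{"x":0,"y":0,"z":0,"ax":0,"ay":0,"az":0},{"x":0,"y":0,"z":0,"ax":0,"ay":0,"az":0},{"x":0,"y":0,"z":0,"ax":0,"ay":0,"az":0},{"x":0,"y":0,"z":0,"ax":0,"ay":0,"az":0},{"x":0,"y":0,"z":0,"ax":0,"ay":0,"az":0}]'
```

```text
clock: 9.55
position: [583.1, 107.4, 89.1]
ee_rot: [0.815, -0.58, 0.0, 0.0]
contact_force: [6.1, -3.6, 4.9]
gripper_width: 0.1
grasp_force: 2.3
```

```bash
python3 -m handwheel '[{"x":-0.0033,"y":0.0095,"z":0,"ax":0,"ay":0,"az":0},{"x":-0.0033,"y":0.0095,"z":0,"ax":0,"ay":0,"az":0},{"x":0,"y":0,"z":0,"ax":0,"ay":0,"az":0},{"x":0,"y":0,"z":0,"ax":0,"ay":0,"az":0},{"x":0,"y":0,"z":0,"ax":0,"ay":0,"az":0},{"x":0,"y":0,"z":0,"ax":0,"ay":0,"az":0},{"x":0,"y":0,"z":0,"ax":0,"ay":0,"az":0},{"x":0,"y":0,"z":0,"ax":0,"ay":0,"az":0}]'
```

```text
clock: 10.35
position: [583.0, 107.5, 89.1]
ee_rot: [0.814, -0.58, 0.002, 0.002]
contact_force: [11.8, -15.4, 1.6]
gripper_width: 0.1
grasp_force: 2.3
```

It has stalled with rising force, so it is on the end block. I lift straight up, keeping the light push so that the stop is not dragged back.

```bash
python3 -m handwheel '[{"x":0.001,"y":-0.003,"z":0.01,"ax":0,"ay":0,"az":0},{"x":0.001,"y":-0.003,"z":0.02,"ax":0,"ay":0,"az":0},{"x":0,"y":0,"z":0.03,"ax":0,"ay":0,"az":0},{"x":0,"y":0,"z":0.05,"ax":0,"ay":0,"az":0},{"x":0,"y":0,"z":0.1,"ax":0,"ay":0,"az":0},{"x":0,"y":0,"z":0.15,"ax":0,"ay":0,"az":0},{"x":0,"y":0,"z":0.2,"ax":0,"ay":0,"az":0},{"x":0,"y":0,"z":0.2,"ax":0,"ay":0,"az":0}]'
python3 -m handwheel '[{"x":-0.2,"y":0,"z":0,"ax":0,"ay":0,"az":0},{"x":-0.2,"y":0,"z":0,"ax":0,"ay":0,"az":0},{"x":-0.1,"y":0,"z":0,"ax":0,"ay":0,"az":0},{"x":0,"y":0,"z":0,"ax":0,"ay":0,"az":0},{"x":0,"y":0,"z":0,"ax":0,"ay":0,"az":0},{"x":0,"y":0,"z":0,"ax":0,"ay":0,"az":0},{"x":0,"y":0,"z":0,"ax":0,"ay":0,"az":0},{"x":0,"y":0,"z":0,"ax":0,"ay":0,"az":0}]'
python3 - <<'E'
from look import *
look('w9')
a=save('scene','s6'); cv2.imwrite('pics/c6.png',cv2.resize(a[145:250,170:310],None,fx=5.6,fy=5.6,interpolation=2)[:,:,::-1])
E
```

```text
clock: 11.15
position: [579.2, 110.6, 240.5]
ee_rot: [0.815, -0.58, -0.003, 0.002]
contact_force: [1.1, 0.2, -0.5]
gripper_width: 0.3
grasp_force: 0.0
clock: 11.95
position: [482.2, 110.4, 240.3]
ee_rot: [0.814, -0.58, -0.0, 0.001]
contact_force: [-0.5, 0.0, 0.0]
gripper_width: 0.1
grasp_force: 0.0
[ 142  122   44   39 1468] [163.8099455  140.88487738] [584.36587508  99.95271309  97.        ] [43.42311333 38.91115574 45.32399508] [-160.97164323  104.4851058    19.02126468]
```

View pics/c6.png

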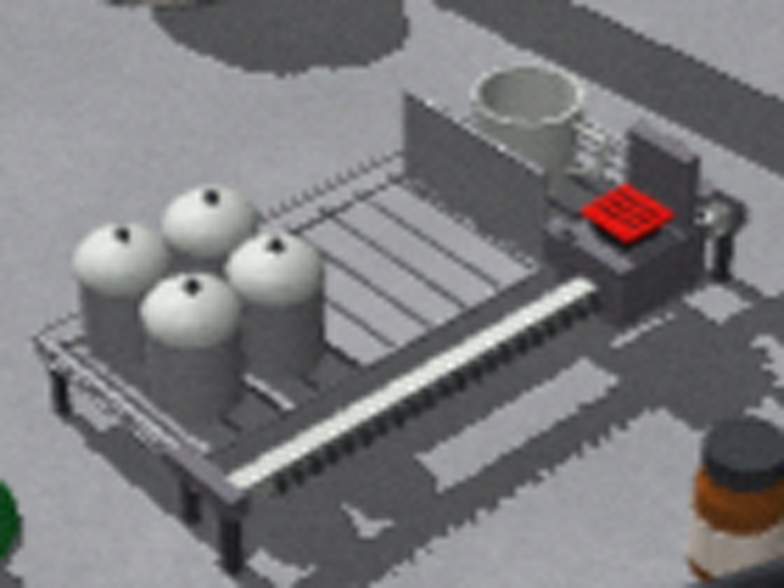

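The stop sits against the end block at the right end of the bar. The red pad is raised at (628,213), and the canisters, cup and jar are where they were.

```bash
python3 -c "
from bench import arm
print(arm.job_done())"
```

```text
the job is handed in; nothing more can be done
None
```

I pressed the release, pushed the stop back until it stalled against its end block, and lifted the hand clear. The last picture shows the release up and the canisters, cup and jar unmoved (funnel and pot weren't in it), and the job is handed in.

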